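Hold the spray mask over the wet plaque

TASK

The white plaque in the wooden tray is ready for spraying and its paint is still wet. Pick up the spray mask by its handle, carry it across over the top of the rack of paint bottles without touching the rack or the bottles, and stop with it held level above the plaque, its edges lined up with the plaque's edges (either way round), with about 1 cm of air between them. Finish while still holding it there steadily; never touch the plaque or the tray, and leave the jar and the glass ball where they stand.

Things in the scene. Friction and masses are not known exactly. Their poses are not given: they have to be found in the camera images.
- mask_grip (a point): Centre of the spray mask's handle bar, 50 mm above the underside of its plate. The wooden bar is 18 mm thick (x), 78 mm long (y), 22 mm high, on two 14 mm wide posts at y = +-30 mm, open beneath; its top is 61 mm above the underside. Axes: x along the plate's 130 mm side, y along its 85 mm side and the bar, z up.
- mask: Loose spray mask (0.08 to 0.17 kg), flat on the table across the bottle rack from the tray (left or right varies): plywood plate 130 x 85 x 5 mm with two windows of 37 x 60 mm side by side, and a wooden bridge handle over its middle. Origin: centre of the plate's underside; axes as mask_grip.
- plaque_top (a point): Centre of the top face of the plaque, a loose white board with the outline of the mask's plate (130 x 85 mm, 12 mm thick; the top 4 mm stepped in by 5 mm all round), flat on the tray's floor. x along its 130 mm side, y along its 85 mm side, z up. With the mask in place, mask_grip is straight above it by 50 mm plus the air gap.
- plaque: The same plaque; origin at the centre of its underside.
- tray: Brown painted wooden tray fixed to the table, 261 mm (x) x 181 mm (y) outside, walls 10 mm thick, floor 6 mm above the table. The wall on its -y side is 62 mm high, the one on its +y side 26 mm, the two end walls slope between (31 to 66 mm). Origin under its centre, on the table.
- rack_top (a point): Point over the rack's centre, 95 mm above the table, level with the tip of the tallest bottle. The rack is a light wooden open box, 230 (x) x 56 (y) x 40 mm, fixed to the table between mask and tray; four squeeze bottles of paint (81 to 89 mm tall) stand fixed in it in a row along x.
- rack: The same rack with its bottles; origin under its centre, on the table.
- jar: Loose glass water jar, 76 mm across, 102 mm high, a bystander; origin at the centre of its underside.
- bauble: Loose brown and gold glass ball with a flat foot, 94 mm across, 98 mm high, a bystander; origin at the centre of its underside.
Not all that is in view belongs to the job. Of the things that look like the plaque, the larger one is meant.

How it is judged:
On the way, in this order (a step that is already met when the one before it is completed fails the run):
1. the mask is lifted off the table by the gripper (height (world z) of mask_grip above 0.075 m and contact force between the fingers and mask above 0.5 N), for 0.1 s.
2. the mask passes over the bottle rack, its plate above the bottles (contact force between the fingers and mask above 0.5 N and y of mask_grip in the frame of rack_top between -0.06 and 0.06 m and x of mask_grip in the frame of rack_top between -0.17 and 0.17 m and z of mask_grip in the frame of rack_top above 0.045 m), for 0.03 s.
At the end, for the whole second after the job is handed in: The mask is held still by the gripper, touching nothing else, over the plaque: centred within 8 mm, parallel within 0.10 rad (either way round), level within 0.08 rad, 4 to 18 mm of air between. Plaque not moved over 5 mm or tilted, jar and glass ball not over 10 mm (horizontal distance between mask_grip and plaque_top below 0.008 m and z of mask_grip in the frame of plaque_top between 0.054 and 0.068 m and angle between the x axis of mask_grip and the x axis of plaque_top, either way round below 0.1 rad and angle between mask's own z axis and vertical below 0.08 rad and contact force between the fingers and mask above 0.5 N and contact force between mask and plaque below 0.1 N and contact force between mask and tray below 0.1 N and contact force between mask and rack below 0.1 N and linear speed of mask below 0.02 m/s and angular speed of mask below 0.15 rad/s and angle between plaque's own z axis and vertical below 0.03 rad and distance of plaque from where it was at the start of the episode below 0.005 m and distance of each of jar, bauble from where it was at the start of the episode below 0.01 m); the arm keeps its last pose, push and grip.
It fails at once if the plaque is touched by the mask or the robot (contact force between any of mask, the arm, the fingers and plaque above 0.3 N).
It fails at once if the bottle rack or its bottles are touched (contact force between rack and anything else above 0.5 N).
It fails at once if the tray is touched by the mask or the robot (contact force between any of mask, the arm, the fingers and tray above 0.5 N).
It fails at once if the jar or the glass ball is displaced (distance of any of jar, bauble from where it was at the start of the episode above 0.015 m).
It also fails if it takes over 45 s, if anything falls off the work surface, if the arm or the gripper's body presses on something with over 40 N, if the wrist force passes 120 N, or if a joint passes its speed limit or range.

ROBOT

A 6-joint arm with a two-finger parallel gripper is mounted at the origin on the work surface; the furniture and walls round the work are solid. World frame = base frame: x ahead of the robot, y to its left, z up, the work surface at z = 0. Lengths are in m, angles in rad, forces in N, time in s.
With the tool pointing down it reaches from about 0.35 to 0.775 m from the base axis. Payload 7.3 kg.
Tool frame: the origin (TCP) lies at the centre of the arm's flange, where the gripper is bolted on; the fingertips stand 178 mm ahead of it and the grasp point (between the pads) lies 159 mm ahead of it; z points along the fingers, y is the line along which they close (so a half turn about z gives the same grasp; the last joint's range is limited). The gripper opens to 92 mm and grips with 3 to 60 N. Pads are 19 mm wide; open, the fingers measure 130 mm over their backs; the gripper's body (75 mm by 190 mm) begins 47 mm behind the grasp point.
Start: joints at [1.126, 0.342, 1.524, -0, 1.275, -0.146], TCP at [0.155, 0.502, 0.405] pointing down, gripper open.
Joint ranges: [-2.53, 2.53], [-0.77, 2.02], [0.04, 2.7], [-1, 4.14], [0.28, 2.66], [-3.11, 3.11]. Speed limits (rad/s): [2.57, 2.57, 3.14, 3.14, 3.14, 3.14].

INTERFACE

Orientations are given as [roll, pitch, yaw] about the fixed x, y, z axes, in that order (R = Rz(yaw) Ry(pitch) Rx(roll)).
In Python, from cell import telemetry, vision, ticket gives the robot as it stands.
- The arm moves only by the shell command python3 -m crank 'ROWS' [FORCE]. ROWS is JSON, a list of rows, each a list of 5 numbers: the gripper command: -1 is shut, 1 is fully open, values between are in proportion, then the shift along the tool's x, y, z in mm, then the turn about the tool's z in rad. In form: [[fingers, dx, dy, dz, roll], ...]. A call has 1 to 12 rows; each row is the pose to reach, as a shift and turn from the pose commanded when the call began, along the tool's axes at that moment; what a row does not reach only later rows make up. A row lasts 1/12 s, in which the tool goes at most 41.7 mm and 7.16 degrees, less where a joint would pass 70% of its speed; a pose out of reach is approached as far as the arm can. A call with a gripper value outside its range is refused whole. The fingers move at their own pace and stop on an object; FORCE is the grip in N (left out, the last holds). Time passes only in rows, so rows that repeat a pose let the fingers close. It gives the time, the measured TCP pose, the force, the opening and the grip force at its end, in the units of the state.
- telemetry.observe(): the state, without advancing time (a new reading comes with each control period).
- vision.read_camera(name): name is "scene" or "top" or "wrist"; returns (picture, depth): 400x640x3 uint8, red, green, blue; 400x640 float32, m along the optical axis (not along the pixel's ray), 0 where there is no reading.
- vision.get_calibration(name): a dict with "camera_matrix" (3x3 intrinsics, pixels), "rvec" (rotation vector, rad) and "tvec" (3), from world to camera coordinates, as OpenCV has them. Camera axes: x right, y down, z forward; pixel columns grow to the right and rows downward; lengths in m; the calibration is good to about 2 mm. A picture is of the moment at which its call begins: read the wrist's pose just before it. get_calibration takes no time and is no camera call; for the wrist camera it gives the pose at the moment of the call.
- ticket.hand_in(): hands the job in; it is judged then, once.
The state is a dict: "time": time; "qpos": joint angles; "qvel": joint speeds; "joint_efforts": joint torques, N m; "tool_pos": TCP position; "tool_rot": TCP orientation; "contact_force": force on the tool from outside, world axes, zero at the start; "torque": the same for the moment, N m; "opening": finger opening in m; "grip_force": force on a finger pad.
Only numpy, scipy, OpenCV 4.12 (cv2) and the standard library are available. Lean on these libraries where they do the work, as an engineer would, in place of code of your own. Each camera call takes 0.05 s, during which the arm holds its last target. There are 200 camera calls.

## Working session

There is one attempt and no reset: what is moved stays moved. The work goes in short steps, Python scripts to look and compute and a shell command to move; the robot and the scene stay as the last step left them, time stands still between calls to the robot, and variables do not carry over. Pictures are saved under pics/ and viewed, at most 10 in all, crops included, and the job is handed in when it is done.

```bash
mkdir -p pics
cat > h.py <<'E'
import numpy as np,cv2,pickle
from cell import telemetry,vision
def grab(n):
    c=vision.get_calibration(n);p,d=vision.read_camera(n)
    pickle.dump((c,p,d),open(f'{n}.pkl','wb'));return c,p,d
def load(n): return pickle.load(open(f'{n}.pkl','rb'))
def cloud(c,d):
    K=np.array(c['camera_matrix']);R=cv2.Rodrigues(np.array(c['rvec'],float))[0];t=np.array(c['tvec'],float).ravel()
    v,u=np.mgrid[:d.shape[0],:d.shape[1]]
    P=np.stack([(u-K[0,2])/K[0,0]*d,(v-K[1,2])/K[1,1]*d,d],-1)
    W=(P-t)@R
    W[d==0]=np.nan
    return W
E
python3 - <<'E'
from h import *
for n in('top','scene'):
    c,p,d=grab(n);cv2.imwrite(f'pics/{n}0.png',p[:,:,::-1])
    print(n,c)
print(telemetry.observe())
E
```

```text
top {'camera_matrix': array([[476.41282614,   0.        , 322.91180919],
       [  0.        , 476.41282614, 197.18649548],
       [  0.        ,   0.        ,   1.        ]]), 'rvec': array([ 2.1618061 , -2.16369107,  0.08928946]), 'tvec': array([0.08494614, 0.60877719, 1.38164079])}
scene {'camera_matrix': array([[366.29716419,   0.        , 317.30923014],
       [  0.        , 366.29716419, 196.43292204],
       [  0.        ,   0.        ,   1.        ]]), 'rvec': array([ 2.18316569, -1.08837192,  0.41301477]), 'tvec': array([-0.29956171,  0.45156606,  0.97260509])}
{'time': 0.1, 'qpos': array([ 1.12605266e+00,  3.42650269e-01,  1.52491474e+00,  1.38308662e-05,
        1.27542414e+00, -1.46018210e-01]), 'qvel': array([ 0.00087434, -0.00051615, -0.00031896, -0.00010277, -0.00103104,
        0.00051652]), 'joint_efforts': array([ 2.36665393e-03, -4.31997728e+01, -2.44696230e+01,  7.20825372e-02,
        5.24606660e-02, -6.51111532e-05]), 'tool_pos': array([0.15444189, 0.50164225, 0.4041181 ]), 'tool_rot': array([-3.14021295e+00, -2.16275165e-04,  2.84286302e+00]), 'contact_force': array([ 0.58842329, -0.44731412,  0.94188612]), 'torque': array([ 0.00017729,  0.02712846, -0.01349747]), 'grip_force': 0.0, 'opening': 0.09178438747576785}
```

View pics/top0.png

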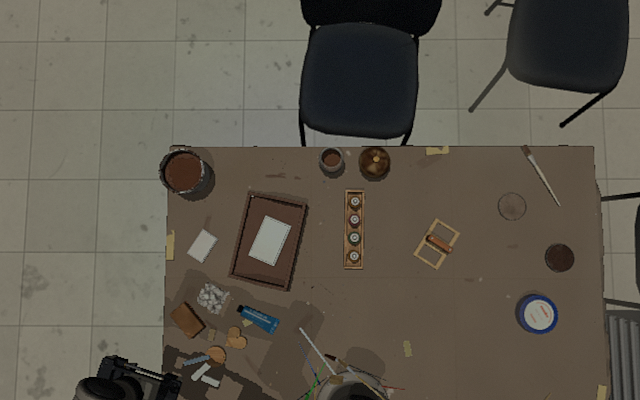

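View pics/scene0.png

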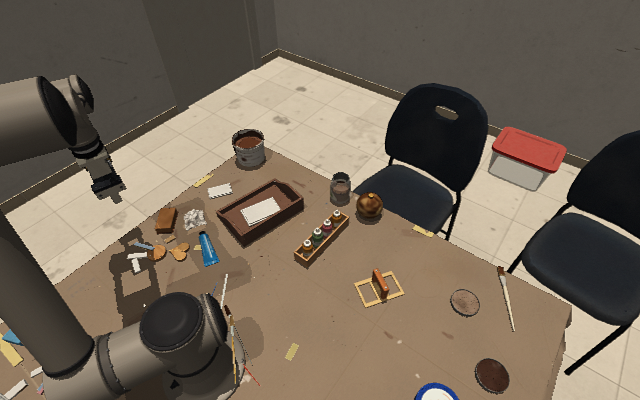

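The top view shows the mask at about (437,243) with its bar at (439,243), the rack at (355,230), the plaque at (270,240) in the tray, the jar at (331,160) and the ball at (374,162). I'll measure these in the depth cloud next.

Run:
```python
from h import *
c,p,d=load('top');W=cloud(c,d)
def box(name,m,roi,scale=1):
    u0,u1,v0,v1=roi;mm=np.zeros(m.shape,bool);mm[v0:v1,u0:u1]=m[v0:v1,u0:u1]
    P=W[mm];P=P[np.isfinite(P).all(1)]
    (cx,cy),s,a=cv2.minAreaRect((P[:,:2]*1000).astype(np.float32))
    print(name,len(P),'c',round(cx,1),round(cy,1),'size',np.round(s,1),'ang',round(a,1),'zmed',np.round(np.nanpercentile(P[:,2],[5,50,95]),4))
Z=W[:,:,2];g=p.astype(int)
box('bar',(Z>.035)&(Z<.09),(415,465,215,272))
hsv=cv2.cvtColor(p,cv2.COLOR_RGB2HSV)
print(hsv[250,419],hsv[225,437],hsv[210,420],hsv[240,270])
box('plate',(hsv[...,1]>85)&(hsv[...,2]>110),(408,466,212,276))
box('plaque',(hsv[...,1]<60)&(hsv[...,2]>140),(245,297,210,272))
box('rack',(Z>.02)&(Z<.12),(335,372,182,275))
box('tray',(Z>.02)&(Z<.1),(222,315,185,297))
box('jar',(Z>.05)&(Z<.12),(315,346,143,175))
box('ball',(Z>.03)&(Z<.12),(352,395,143,185))
x=cv2.hconcat([cv2.resize(p[185:285,220:320],None,fx=4,fy=4,interpolation=2),cv2.resize(p[195:295,390:490],None,fx=4,fy=4,interpolation=2)])
cv2.imwrite('pics/crop.png',x[:,:,::-1])
```

```text
bar 190 c 471.6 -251.2 size [78.7 18.3] ang 56.5 zmed [0.0487 0.0593 0.0651]
[ 19 106 120] [16 71 93] [17 69 92] [ 45  17 148]
plate 497 c 472.5 -253.8 size [ 87.3 131.3] ang 57.1 zmed [-0.0016  0.0049  0.0616]
plaque 1008 c 481.8 244.4 size [ 78.8 126.3] ang 66.9 zmed [0.0118 0.0168 0.0217]
rack 935 c 515.3 -4.6 size [ 56.1 230.3] ang 88.5 zmed [0.0282 0.0441 0.082 ]
tray 1291 c 460.0 255.7 size [182.4 306.4] ang 77.4 zmed [0.0206 0.0413 0.0659]
jar 294 c 713.7 61.8 size [72.7 72. ] ang 89.0 zmed [0.0513 0.0815 0.1039]
ball 801 c 709.9 -64.5 size [90.8 90.6] ang 88.4 zmed [0.0526 0.0769 0.0918]
```

View pics/crop.png

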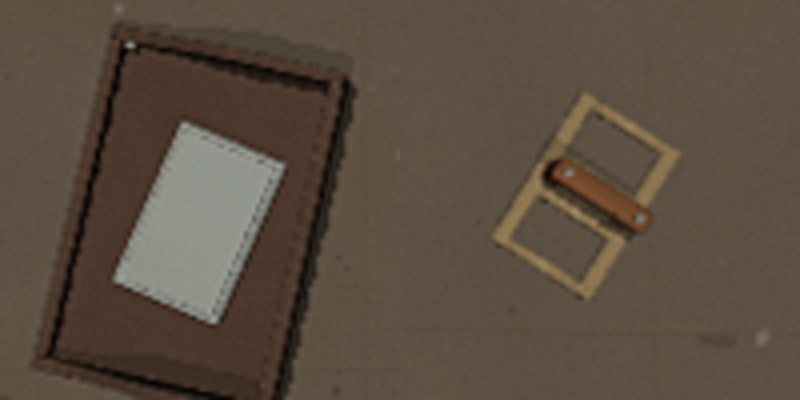

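```bash
cat > go.py <<'E'
import sys
from h import *
from scipy.spatial.transform import Rotation as Ro
def go(x,y,z,yaw):
    s=telemetry.observe();R=Ro.from_euler('xyz',s['tool_rot']).as_matrix()
    d=R.T@(np.array([x,y,z])-s['tool_pos']*1000)
    r=-(np.radians(yaw)-s['tool_rot'][2]);r=(r+np.pi)%(2*np.pi)-np.pi
    print('t',s['time'],'pos',s['tool_pos'].round(4),np.degrees(s['tool_rot']).round(2),'shift',d.round(1),'roll',r.round(3),'F',s['contact_force'].round(1))
if __name__=='__main__': go(*map(float,sys.argv[1:5]))
E
python3 go.py 450 150 404 90
```

```text
t 0.1 pos [0.1544 0.5016 0.4041] [-1.7992e+02 -1.0000e-02  1.6288e+02] shift [-386.  -249.1    0.4] roll 1.272 F [ 0.6 -0.4  0.9]
```

```bash
python3 -m crank '[[1,-35,-23,0,0.1],[1,-70,-45,0,0.2],[1,-105,-68,0,0.3],[1,-140,-90,0,0.4],[1,-175,-113,0,0.5],[1,-210,-136,0,0.6],[1,-245,-158,0,0.7],[1,-280,-181,0,0.8],[1,-315,-203,0,0.9],[1,-350,-226,0,1.0],[1,-386,-249,0,1.1],[1,-386,-249,0,1.2]]'; python3 go.py 472 -180 404 56.8
```

```text
time: 1.1
tool_pos: [0.4537, 0.1453, 0.4043]
tool_rot: [3.14, 0.002, 1.632]
contact_force: [0.6, -0.3, -0.1]
opening: 0.092
grip_force: 0.0
t 1.1 pos [0.4537 0.1453 0.4043] [1.799e+02 1.200e-01 9.352e+01] shift [-325.8   -1.8    1. ] roll 0.641 F [ 0.6 -0.3 -0.1]
```

```bash
python3 -m crank '[[1,-35,0,0,0.1],[1,-70,0,0,0.2],[1,-105,0,0,0.3],[1,-140,0,0,0.4],[1,-175,0,0,0.5],[1,-210,0,0,0.6],[1,-245,0,0,0.64],[1,-280,0,0,0.64],[1,-315,0,0,0.64],[1,-350,-1,0,0.64],[1,-386,-1,0,0.64],[1,-397,-1,0,0.64]]'>/dev/null;  python3 -m crank '[[1,0,0,0,0],[1,0,0,0,0],[1,0,0,0,0]]'; python3 go.py 472 -252 404 56.8
python3 - <<'E'
from h import *
c,p,d=grab('wrist');cv2.imwrite('pics/w1.png',p[:,:,::-1])
W=cloud(c,d);Z=W[...,2]
m=(Z>.04)&(Z<.075);m&=np.hypot(W[...,0]-.472,W[...,1]+.252)<.06
P=(W[m][:,:2]*1000).astype(np.float32);print(len(P),cv2.minAreaRect(P),np.nanpercentile(Z[m],[5,50,95]))
E
```

```text
time: 2.35
tool_pos: [0.4776, -0.2448, 0.4044]
tool_rot: [-3.14, -0.001, 1.003]
contact_force: [-0.6, -0.3, -0.7]
opening: 0.0919
grip_force: 0.0
t 2.35 pos [ 0.4776 -0.2448  0.4044] [-1.7993e+02 -4.0000e-02  5.7500e+01] shift [-9.1 -0.9  0.4] roll 0.012 F [-0.6 -0.3 -0.7]
1225 ((476.2417297363281, -251.14442443847656), (76.9198226928711, 17.07386016845703), 57.23143768310547) [0.0573453  0.06019958 0.06171459]
```

View pics/w1.png

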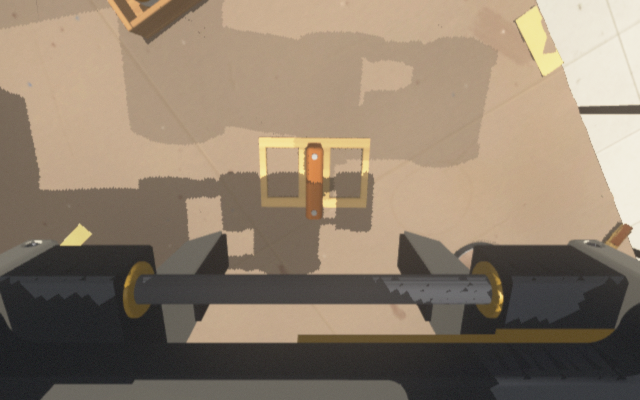

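The wrist view shows the bar upright at (314,180), between the fingers and offset along the bar, as measured. I'll descend and grasp.

```bash
python3 go.py 474 -252 206 57; python3 -m crank '[[1,-8,1,20,0.01],[1,-8,1,45,0.01],[1,-8,1,70,0.01],[1,-8,1,95,0.01],[1,-8,1,120,0.01],[1,-8,1,140,0.01],[1,-8,1,160,0.01],[1,-8,1,175,0.01],[1,-8,1,190,0.01],[1,-8,1,198,0.01],[1,-8,1,198,0.01],[1,-8,1,198,0.01]]';python3 go.py 474 -252 206 57;  python3 - <<'E'
from h import *
c,p,d=grab('wrist');cv2.imwrite('pics/w2.png',p[:,:,::-1])
E
```

```text
t 2.4 pos [ 0.4777 -0.2445  0.4047] [-1.7996e+02 -3.0000e-02  5.7530e+01] shift [ -8.4   1.  198.6] roll 0.009 F [-0.9 -0.1  0.1]
time: 3.4
tool_pos: [0.4745, -0.2525, 0.207]
tool_rot: [-3.142, -0.0, 0.994]
contact_force: [-0.2, 0.2, -0.0]
opening: 0.0918
grip_force: 0.0
t 3.4 pos [ 0.4745 -0.2525  0.207 ] [-1.800e+02 -1.000e-02  5.694e+01] shift [ 0.1 -0.7  1. ] roll -0.001 F [-0.2  0.2 -0. ]
```

View pics/w2.png

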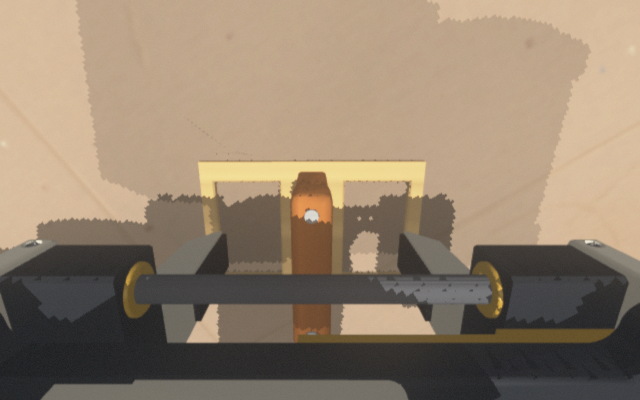

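The bar is centred between the fingers (u≈312). Its screws at v≈216 and 335 lie on either side of the pads, so I'll close.

```bash
python3 -m crank '[[-1,0,0,0,0],[-1,0,0,0,0],[-1,0,0,0,0],[-1,0,0,0,0],[-1,0,0,0,0],[-1,0,0,0,0],[-1,0,0,0,0],[-1,0,0,0,0],[-1,0,0,0,0],[-1,0,0,0,0],[-1,0,0,0,0],[-1,0,0,0,0]]' 30; python3 -m crank '[[-1,0,0,-6,0],[-1,0,0,-20,0],[-1,0,0,-40,0],[-1,0,0,-60,0],[-1,0,0,-80,0],[-1,0,0,-100,0],[-1,0,0,-120,0],[-1,0,0,-140,0],[-1,0,0,-160,0],[-1,0,0,-170,0],[-1,0,0,-170,0],[-1,0,0,-170,0]]'; python3 go.py 515 -5 377 62
python3 - <<'E'
from h import *
c,p,d=grab('wrist');cv2.imwrite('pics/w3.png',p[:,:,::-1])
E
```

```text
time: 4.45
tool_pos: [0.4742, -0.2531, 0.2067]
tool_rot: [-3.141, -0.0, 0.993]
contact_force: [0.3, 0.1, -1.4]
opening: 0.0177
grip_force: 30.0
time: 5.45
tool_pos: [0.4741, -0.2531, 0.3765]
tool_rot: [3.141, -0.0, 0.993]
contact_force: [-0.4, -0.0, -1.8]
opening: 0.0179
grip_force: 30.0
t 5.45 pos [ 0.4741 -0.2531  0.3765] [179.99  -0.    56.88] shift [ 230.1 -101.2   -0.5] roll -0.089 F [-0.4 -0.  -1.8]
```

View pics/w3.png

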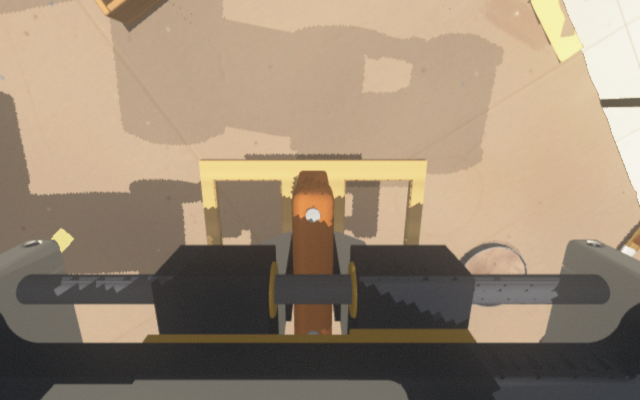

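The mask is lifted and level, with the plate's underside at about 0.17 m. Next I'll carry it over the rack.

```bash
python3 -m crank '[[-1,10,-5,0,0],[-1,30,-14,0,0],[-1,52,-23,0,-0.02],[-1,75,-33,0,-0.03],[-1,98,-43,0,-0.04],[-1,121,-53,0,-0.05],[-1,144,-63,0,-0.06],[-1,167,-73,0,-0.07],[-1,190,-83,0,-0.08],[-1,210,-92,0,-0.09],[-1,225,-99,0,-0.09],[-1,230,-101,0,-0.09]]';python3 go.py 482 244 377 66.9
```

```text
time: 6.5
tool_pos: [0.5149, -0.0026, 0.3755]
tool_rot: [-3.139, -0.0, 1.085]
contact_force: [0.1, 0.9, -1.0]
opening: 0.0178
grip_force: 30.0
t 6.5 pos [ 0.5149 -0.0026  0.3755] [-179.84   -0.     62.18] shift [ 202.7 -144.2   -1.1] roll -0.082 F [ 0.1  0.9 -1. ]
```

```bash
python3 -m crank '[[-1,10,-7,0,0],[-1,28,-20,0,0],[-1,48,-34,0,-0.02],[-1,68,-48,0,-0.03],[-1,88,-62,0,-0.04],[-1,108,-77,0,-0.05],[-1,128,-91,0,-0.06],[-1,148,-105,0,-0.07],[-1,168,-119,0,-0.08],[-1,186,-132,0,-0.08],[-1,198,-141,0,-0.08],[-1,203,-144,0,-0.08]]'; python3 -m crank '[[-1,0,0,0,0],[-1,0,0,0,0],[-1,0,0,0,0]]'>/dev/null
python3 go.py 482 244 377 66.9
python3 - <<'E'
from h import *
for n in('wrist','scene','top'):
    c,p,d=grab(n)
    if n!='top':cv2.imwrite(f'pics/{n}4.png',p[:,:,::-1])
E
```

```text
time: 7.5
tool_pos: [0.4825, 0.243, 0.3761]
tool_rot: [-3.14, 0.0, 1.164]
contact_force: [0.0, -0.0, -1.1]
opening: 0.0175
grip_force: 30.0
t 7.75 pos [0.4835 0.2405 0.3766] [-1.7999e+02  3.0000e-02  6.6560e+01] shift [ 2.6 -2.7 -0.4] roll -0.006 F [-0.9 -0.9 -1.1]
```

View pics/wrist4.png

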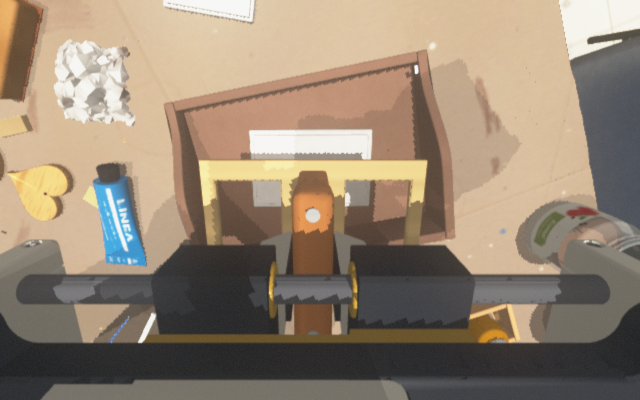

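The mask's far edge, (201,161) to (426,161), and the plaque's far edge, (250,130) to (371,130), are both visible and parallel. I'll measure both in this same image.

Run:
```python
from h import *
c,p,d=load('wrist')
a=cv2.resize(p[120:170,240:385],(798,275),interpolation=2)
b=cv2.resize(p[150:200,190:440],(800,160),interpolation=2);b=cv2.copyMakeBorder(b,0,0,0,0,0)
a=cv2.copyMakeBorder(a,0,10,0,2,0)
cv2.imwrite('pics/c4.png',cv2.vconcat([a,b])[:,:,::-1])
W=cloud(c,d)
print(telemetry.observe()['tool_pos'])
for n,r in(('plaque',(slice(122,158),slice(240,385))),('mask',(slice(155,178),slice(195,432)))):
    w=W[r]; print(n,np.nanpercentile(w[...,2],[5,25,50,75,95]).round(4))
```

```text
[0.48353237 0.2405649  0.37675655]
plaque [0.0043 0.0056 0.0145 0.017  0.018 ]
mask [0.0051 0.0381 0.174  0.1747 0.1756]
```

View pics/c4.png

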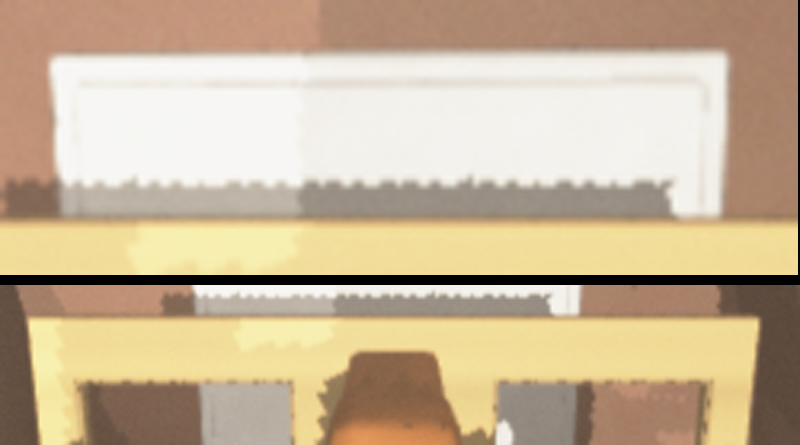

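```bash
cat > pl.py <<'E'
from h import *
def ray(c,pts,z):
    K=np.array(c['camera_matrix']);R=cv2.Rodrigues(np.array(c['rvec'],float))[0];t=np.array(c['tvec'],float).ravel()
    C=-R.T@t; q=np.c_[np.array(pts,float),np.ones(len(pts))]@np.linalg.inv(K).T@R
    return (C+q*((z-C[2])/q[:,2])[:,None])*1000
def edge(n,P,half=42.5):
    d=P[1]-P[0];L=np.hypot(*d[:2]);u=d[:2]/L;nrm=np.array([u[1],-u[0]])
    print(n,P[:,:2].round(1).tolist(),'len',L.round(1),'ang',np.degrees(np.arctan2(u[1],u[0])).round(2),'centres',((P[0]+P[1])[:2]/2+half*nrm).round(1),((P[0]+P[1])[:2]/2-half*nrm).round(1))
E
python3 - <<'E'
from pl import *
c,p,d=load('wrist')
edge('plaque',ray(c,[(249,129.9),(371.7,129)],.014))
edge('mask',ray(c,[(198.3,160),(426.8,160)],.175))
c,p,d=load('top');print((cloud(c,d)[236:250,262:280,2]).mean())
E
```

```text
plaque [[442.5, 310.0], [560.2, 260.0]] len 127.9 ang -23.02 centres [484.8 245.9] [518.  324.2]
mask [[443.0, 307.0], [561.8, 255.5]] len 129.4 ang -23.43 centres [485.5 242.3] [519.3 320.2]
0.44322813196872424
```

```bash
python3 -m crank '[[-1,1,-1,5,-0.003],[-1,2,-1.5,15,-0.007],[-1,3,-2.1,28,-0.007],[-1,3,-2.1,42,-0.007],[-1,3,-2.1,56,-0.007],[-1,3,-2.1,70,-0.007],[-1,3,-2.1,80,-0.007],[-1,3,-2.1,85,-0.007],[-1,3,-2.1,87,-0.007],[-1,3,-2.1,87,-0.007],[-1,3,-2.1,87,-0.007],[-1,3,-2.1,87,-0.007]]'; python3 go.py 482.8 244.1 234.7 67
python3 - <<'E'
from h import *
c,p,d=grab('wrist');grab('scene');grab('top')
a=cv2.resize(p[100:200,190:440],(800,320),interpolation=2)
cv2.imwrite('pics/w5.png',a[:,:,::-1])
E
```

```text
time: 8.9
tool_pos: [0.4828, 0.2452, 0.2904]
tool_rot: [3.14, -0.001, 1.17]
contact_force: [0.4, -0.4, 0.0]
opening: 0.0177
grip_force: 30.0
t 8.9 pos [0.4828 0.2452 0.2904] [ 1.7994e+02 -6.0000e-02  6.7030e+01] shift [-1.   0.4 55.7] roll 0.0 F [ 0.4 -0.4  0. ]
```

View pics/w5.png

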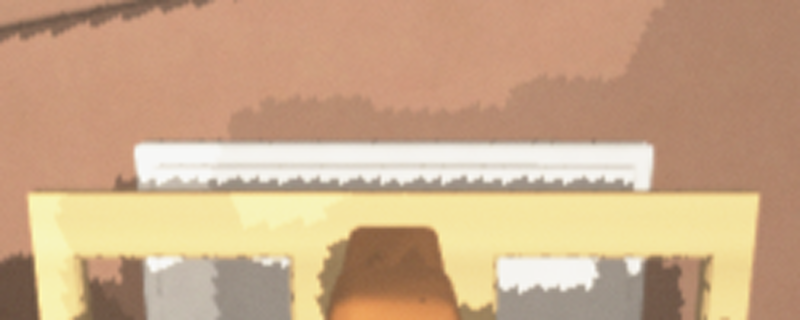

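Run:
```python
from pl import *
c,p,d=load('wrist')
edge('plaque',ray(c,[(231.8,145),(393.7,144.3)],.014))
edge('mask',ray(c,[(198.4,160),(426.8,160)],.0887))
```

```text
plaque [[442.4, 309.8], [560.5, 260.4]] len 128.0 ang -22.73 centres [485.  245.9] [517.9 324.3]
mask [[442.1, 311.5], [561.4, 260.9]] len 129.6 ang -22.98 centres [485.2 247. ] [518.4 325.3]
```

```bash
python3 -m crank '[[-1,-0.5,0,4,0],[-1,-1,0.2,10,-0.003],[-1,-1,0.2,18,-0.003],[-1,-1,0.2,26,-0.003],[-1,-1,0.2,33,-0.003],[-1,-1,0.2,40,-0.003],[-1,-1,0.2,46,-0.003],[-1,-1,0.2,50,-0.003],[-1,-1,0.2,53,-0.003],[-1,-1,0.2,54.5,-0.003],[-1,-1,0.2,55,-0.003],[-1,-1,0.2,55,-0.003]]';python3 -m crank '[[-1,0,0,0,0],[-1,0,0,0,0],[-1,0,0,0,0],[-1,0,0,0,0]]' >/dev/null; python3 go.py 482.6 244.1 235.5 67
python3 - <<'E'
from h import *
c,p,d=grab('wrist');c2,s,d2=grab('scene')
a=cv2.resize(p[120:220,190:440],(800,320),interpolation=2)
b=cv2.resize(s[175:245,200:400],(800,280),interpolation=2)
cv2.imwrite('pics/w6.png',cv2.vconcat([a,b])[:,:,::-1])
E
```

```text
time: 10.05
tool_pos: [0.4824, 0.2441, 0.2348]
tool_rot: [3.141, -0.0, 1.173]
contact_force: [-0.5, -0.6, -0.3]
opening: 0.0176
grip_force: 30.0
t 10.3833 pos [0.4824 0.2441 0.2349] [ 1.7998e+02 -2.0000e-02  6.7200e+01] shift [ 0.1  0.2 -0.6] roll 0.003 F [ 0.2  0.6 -1.8]
```

View pics/w6.png

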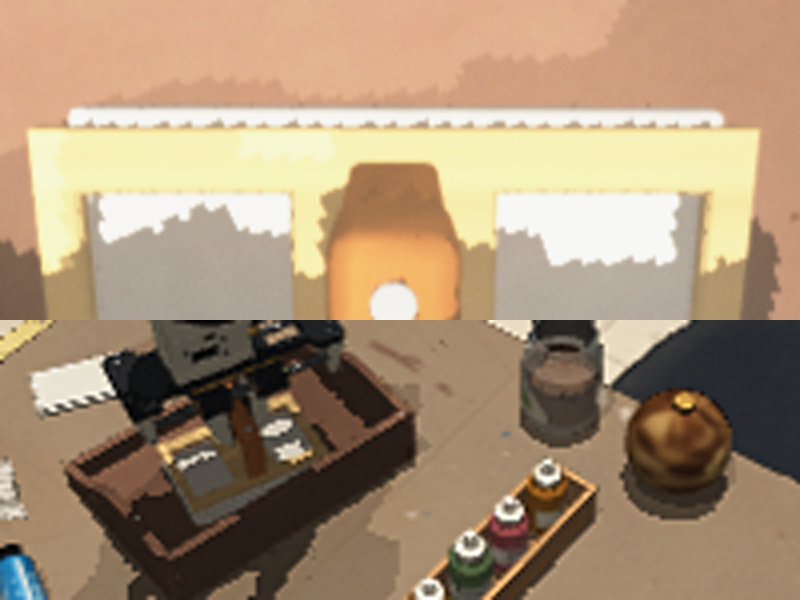

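Run:
```python
from pl import *
c,p,d=load('wrist');f=lambda x,y:((x+.5)/3.2-.5+190,(y+.5)/3.2-.5+120)
edge('plaque',ray(c,[f(70,108),f(723,108)],.014))
edge('mask',ray(c,[f(28,129),f(759,129)],.0332))
W=cloud(c,d)
for x0,x1 in((105,280),(510,670)): print(np.nanmedian(W[120+205//3:120+225//3,190+x0*10//32:190+x1*10//32,2]))
print(np.nanmedian(W[163:175,200:420,2]))
```

```text
plaque [[443.2, 310.2], [560.5, 260.9]] len 127.3 ang -22.8 centres [485.4 246.3] [518.3 324.7]
mask [[441.3, 310.2], [560.8, 260.0]] len 129.6 ang -22.8 centres [484.6 245.9] [517.5 324.3]
0.017033548049151234
0.0170640613923627
0.03280984667632895
```

Centred within 1 mm, parallel, gap about 10 mm.

```bash
python3 -c "
from cell import ticket
print(ticket.hand_in())"
```

```text
the job is handed in; nothing more can be done
None
```

The job is handed in, with no verdict returned: the mask is held level over the plaque, by my last measurement centred within about 1 mm, parallel to its edges and with about 10 mm of air. I saw no sign of contact with the rack, tray, jar or ball.

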